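# Tip the tall bead jar over, lift it from the rinse tub and upend it on the drying peg

## Task

Take the tall square jar, which stands mouth up in the grey rinse tub, and put it to dry upside down over the free wooden peg, its rim flat on the stand: lower it all the way down before you let go. It is an unbreakable plastic jar, so you may tip it over in the tub to get hold of it for turning. Leave the squat jar standing in the tub, and do not disturb the jar already drying on the other peg or the jar, cup and screwdriver on the bench.

Things in the scene. Friction and masses are not known exactly. Their poses are not given: they have to be found in the camera images.
- tall_jar: the tall square white plastic jar, 60 x 60 mm outside, 115 mm high, wall 4 mm, base 5 mm thick, open at the top (mouth 52 x 52 mm), about 0.2 kg. Origin at the centre of the outside of its base; z points from the base to the mouth, x and y are square to its flat sides. It starts standing upright in the tub, in the half nearer the robot
- tall_jar_mouth (a point): centre of the tall jar's mouth, in the plane of its rim (115 mm from the base along the jar's z)
- tub: grey open plastic tub, 280 (x) x 360 (y) x 50 mm high, walls and floor 5 mm thick, fixed. Origin at the centre of its underside on the table
- squat_jar: square white plastic jar of the same section (60 x 60 mm), only 65 mm high, standing mouth up in the tub beside the tall one. Origin at the centre of its base, z up
- lid: white round lid, 64 mm across and 14 mm high, lying in the far part of the tub; it may be touched. Origin at the centre of its underside
- free_stand_seat (a point): the free drying stand: a fixed round wooden disc 124 mm across and 12 mm thick with an upright round peg in its middle, 24 mm thick, rising 70 mm above the disc, its tip tapered. This point is the centre of the disc's upper face, at the foot of the peg
- used_stand_seat (a point): same point of the second, identical drying stand, which carries the drying jar
- drying_jar: square white plastic jar, 60 x 60 x 90 mm high, already standing upside down over the peg of the second stand. Origin at the centre of its rim on the disc, z up
- bead_jar: closed round glass jar, 68 mm across, 100 mm high, standing on the bench beyond the stands. Origin at the centre of its underside
- tin_cup: steel cup, 76 mm across the rim, 85 mm high, standing on the bench beyond the stands. Origin at the centre of its underside
- screwdriver: screwdriver 180 mm long lying on the bench beyond the stands. Origin under its middle
Mind the look-alikes: they are no part of the job. What is shaped like the tall_jar but green or yellow is not meant. Leave any pink look-alike of the drying_jar alone.

How it is judged:
On the way, in this order (a step that is already met when the one before it is completed fails the run):
1. the tall jar is held and lifted out of the tub (contact force between tall_jar and the fingers above 0.5 N and height (world z) of each of tall_jar, tall_jar_mouth above 0.09 m), for 0.1 s.
2. still held by the fingers, it is lowered upside down over the free peg until its rim rests on the stand (angle between tall_jar's own z axis and vertical above 3 rad and horizontal distance between tall_jar_mouth and free_stand_seat below 0.028 m and z of tall_jar_mouth in the frame of free_stand_seat below 0.006 m and contact force between tall_jar and the fingers above 0.5 N), for 0.1 s.
At the end, for the whole second after the job is handed in: The tall jar rests, released, upside down over the free peg: within 0.14 rad of vertical, mouth centre within 28 mm of the peg axis, rim within 6 mm of the disc. Squat jar upright on the tub floor and drying jar upright on its stand, both within 0.1 rad (angle between tall_jar's own z axis and vertical above 3 rad and horizontal distance between tall_jar_mouth and free_stand_seat below 0.028 m and z of tall_jar_mouth in the frame of free_stand_seat below 0.006 m and linear speed of tall_jar below 0.02 m/s and angle between each of squat_jar, drying_jar's own z axis and vertical below 0.1 rad and z of squat_jar in the frame of tub below 0.015 m); the robot touches nothing.
It fails at once if the squat jar is knocked over or shifted by more than 40 mm (angle between squat_jar's own z axis and vertical above 0.5 rad or distance of squat_jar from where it was at the start of the episode above 0.04 m).
It fails at once if the drying jar is shifted by more than 15 mm (distance of drying_jar from where it was at the start of the episode above 0.015 m).
It fails at once if the bead jar, cup or screwdriver on the bench is shifted by more than 20 mm (distance of any of bead_jar, tin_cup, screwdriver from where it was at the start of the episode above 0.02 m).
It also fails if it takes over 54 s, if anything falls off the work surface, if the arm or the gripper's body presses on something with over 40 N, if the wrist force passes 120 N, or if a joint passes its speed limit or range.

## Robot

A 6-joint arm with a two-finger parallel gripper is mounted at the origin on the work surface. World frame = base frame: x ahead of the robot, y to its left, z up, the work surface at z = 0. Lengths are in m, angles in rad, forces in N, time in s.
With the tool pointing down it reaches from about 0.375 to 0.9 m from the base axis. Payload 3.1 kg.
Tool frame: the origin (TCP) lies at the centre of the arm's flange, where the gripper is bolted on; the fingertips stand 182 mm ahead of it and the grasp point (between the pads) lies 164 mm ahead of it; z points along the fingers, y is the line along which they close (so a half turn about z gives the same grasp; the last joint's range is limited). The gripper opens to 87 mm and grips with 3 to 60 N. Pads are 19 mm wide; open, the fingers measure 117 mm over their backs; the gripper's body (75 mm by 190 mm) begins 51 mm behind the grasp point.
Start: joints at [-1.395, 0.527, 1.433, -0, 1.181, -0.178], TCP at [0.217, -0.586, 0.405] pointing down, gripper open.
Joint ranges: [-3.08, 3.08], [-0.75, 2.2], [0.22, 2.44], [-1.43, 4.57], [0, 2.65], [-2.85, 2.85]. Speed limits (rad/s): [2.79, 2.79, 3.14, 3.14, 3.14, 3.14].

## Interface

Orientations are given as a unit quaternion [x, y, z, w].
In Python, from rig import * gives the robot as it stands.
- The arm moves only by the tool move_arm, never from a script. Its argument "commands" is a list that holds one entry, the list of rows, each a list of 6 numbers: the shift along the tool's x, y, z in units of 40 mm (1.0 is 40 mm), then the turn, a rotation vector about the tool's x, y, z in rad. A call has 1 to 12 rows; each row is the pose to reach, as a shift and turn from the pose commanded when the call began, along the tool's axes at that moment; what a row does not reach only later rows make up. A row lasts 1/8 s, in which the tool goes at most 62.5 mm and 10.7 degrees, less where a joint would pass 70% of its speed; a pose out of reach is approached as far as the arm can. A call with a gripper value outside its range is refused whole. "claw" is the closure, from -1 (fully open) to 1 (shut), so that 0 is half open, set as the call begins (left out, the last holds). The fingers move at their own pace and stop on an object; "squeeze" is the grip in N (left out, the last holds). Time passes only in rows, so rows that repeat a pose let the fingers close. It gives the time, the measured TCP pose, the force, the opening and the grip force at its end, in the units of the state.
- get_obs(): the state, without advancing time (a new reading comes with each control period).
- camera(name): name is "scene" or "top" or "wrist"; returns a dict with "pixels" (420x560x3 uint8, blue, green, red), "range_z" (420x560 float32, m along the optical axis (not along the pixel's ray), 0 where there is no reading), "camera_matrix" (3x3 intrinsics, pixels), "D" ([k1, k2, p1, p2, k3] as OpenCV has them; the pictures are not rectified), "extrinsics" (4x4, takes a point from world to camera coordinates). Camera axes: x right, y up, looking along -z (the intrinsics and any distortion apply to the point x, -y, -z); pixel columns grow to the right and rows downward; lengths in m; the calibration is good to about 2 mm. A picture is of the moment at which its call begins.
- hand_in(): hands the job in; it is judged then, once.
The state is a dict: "time": time; "q": joint angles; "joint_velocities": joint speeds; "joint_torque": joint torques, N m; "position": TCP position; "tool_rot": TCP orientation; "ft_force": force on the tool from outside, world axes, zero at the start; "moment": the same for the moment, N m; "grip_width": finger opening in m; "grip_force": force on a finger pad.
Only numpy, scipy, OpenCV 4.12 (cv2) and the standard library are available. Lean on these libraries where they do the work, as an engineer would, in place of code of your own. Each camera call takes 0.05 s, during which the arm holds its last target. There are 200 camera calls.

## Working session

There is one attempt and no reset: what is moved stays moved. The work goes in short steps, Python scripts to look and compute and a tool call to move; the robot and the scene stay as the last step left them, time stands still between calls to the robot, and variables do not carry over. Pictures are saved under pics/ and viewed, at most 10 in all, crops included, and the job is handed in when it is done.

Besides the shell and the picture viewer there is one more tool, called after "Emit:" by a JSON object that holds its "method" and its "body". move_arm: Moves the arm, as the interface text tells. Its arguments: {"type":"object","properties":{"commands":{"type":"array","items":{"type":"array","items":{"type":"array","items":{"type":"number"}}}},"claw":{"type":"number"},"squeeze":{"type":"number"}},"required":["commands"]}

```bash
ls; mkdir -p pics; cat > h.py <<'E'
from rig import *
import numpy as np, cv2
from scipy.spatial.transform import Rotation as R
def shot(n,f):
    c=camera(n); cv2.imwrite('pics/'+f+'.png',c['pixels']); np.savez('pics/'+f+'.npz',**c); return c
def cloud(c):
    h,w=c['range_z'].shape; u,v=np.meshgrid(np.arange(w),np.arange(h))
    p=cv2.undistortPoints(np.stack([u,v],-1).reshape(-1,1,2).astype(float),np.array(c['camera_matrix']),np.array(c['D'])).reshape(h,w,2)
    z=c['range_z'].astype(float); P=np.stack([p[...,0]*z,-p[...,1]*z,-z],-1)
    E=np.array(c['extrinsics']); W=(P-E[:3,3])@E[:3,:3]; W[z==0]=np.nan
    return W
def rel(pos,quat,target,rotT):
    "row from commanded pose to target pos / rotation"
    r=R.from_quat(quat); return np.r_[r.inv().apply(np.array(target)-pos)/.04,(r.inv()*rotT).as_rotvec()]
E
python3 - <<'E'
from h import *
a=shot('top','top1')['pixels'];b=shot('scene','sc1')['pixels']
print(get_obs())
E
```

```text
pics
{'time': 0.1, 'q': array([-1.39551100e+00,  5.28338515e-01,  1.43378440e+00, -3.69907162e-06,
        1.18140031e+00, -1.78539426e-01]), 'joint_velocities': array([-0.00217503, -0.00176184, -0.00143344,  0.0001956 , -0.00026892,
       -0.00067786]), 'joint_torque': array([-9.06968635e-04, -4.40987206e+01, -1.77149731e+01,  6.35059923e-02,
        5.33429836e-02, -4.20911238e-05]), 'position': array([ 0.21650299, -0.58596494,  0.40388721]), 'tool_rot': array([ 9.84391196e-01,  1.75991595e-01, -1.39823526e-07, -9.65289589e-04]), 'ft_force': array([-0.26026157, -0.69101191, -0.84733998]), 'moment': array([-0.00284731,  0.02499763, -0.00189741]), 'grip_force': 0.0, 'grip_width': 0.08694110793444602}
```

View pics/top1.png

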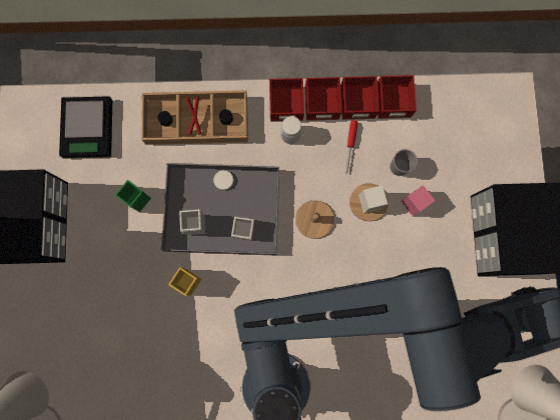

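View pics/sc1.png

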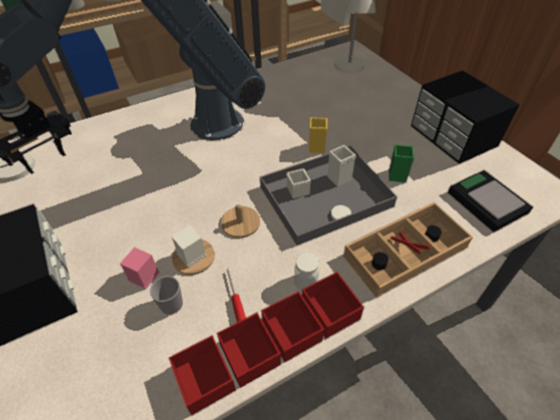

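The top view shows the tall jar at about (191,220) and the squat jar at (243,228), both in the tub. The lid is at (223,180), the free stand at (315,219) and the drying jar at (373,199). Next I'll get positions from the depth image.

```bash
python3 - <<'E'
from h import *
c=np.load('pics/top1.npz'); W=cloud(c)
print('centre col height test', W[219,315],W[150,320])
def blob(name,u0,u1,v0,v1,z0,z1,rect=True):
    s=W[v0:v1,u0:u1].reshape(-1,3); s=s[(s[:,2]>z0)&(s[:,2]<z1)]
    r=cv2.minAreaRect((s[:,:2]*1000).astype(np.float32))
    print(name,len(s),'rect c',np.round(r[0],1),np.round(r[1],1),round(r[2],1),'z',np.round(np.percentile(s[:,2],[5,50,95]),4))
blob('tall rim',165,215,200,245,.105,.135)
blob('squat rim',225,262,210,245,.06,.08)
blob('tub rim',155,290,155,262,.043,.056)
blob('tubwall all',155,290,155,262,.03,.056)
blob('lid',205,240,165,195,.014,.03)
blob('disc',290,340,195,245,.006,.018)
blob('peg',300,330,205,235,.06,.1)
blob('dry',350,392,180,220,.085,.12)
blob('disc2',345,395,180,225,.006,.018)
blob('bead',275,305,110,145,.085,.12)
blob('cup',385,420,145,180,.07,.1)
blob('pink',400,440,180,220,.03,.2)
blob('green',110,155,175,215,.03,.2)
blob('yellow',165,205,262,300,.03,.2)
E
```

```text
centre col height test [ 0.50691523 -0.13607228  0.07359863] [ 0.74611784 -0.16805931  0.0025374 ]
tall rim 168 rect c [508.2 245.9] [62.8 63.2] 2.7 z [0.1085 0.1185 0.1253]
squat rim 131 rect c [487.8  91.3] [62.5 62.1] 80.2 z [0.0615 0.069  0.0753]
tub rim 748 rect c [555.  159.4] [360.6 281.9] 86.5 z [0.0439 0.0494 0.0548]
tubwall all 1016 rect c [555.  159.4] [360.6 281.9] 86.5 z [0.0324 0.0474 0.0544]
lid 334 rect c [649.7 157.6] [111.5  84.5] 85.8 z [0.0144 0.0192 0.0264]
disc 1042 rect c [ 515.3 -140.7] [158.9 159.6] 88.1 z [0.0066 0.0117 0.0169]
peg 50 rect c [ 515.  -137.9] [22.  21.7] 49.2 z [0.069  0.0787 0.0842]
dry 411 rect c [ 566.9 -319.5] [60.2 63.7] 12.0 z [0.0928 0.102  0.1085]
disc2 612 rect c [ 567.3 -319.8] [159.5 145. ] 88.5 z [0.0065 0.0116 0.017 ]
bead 290 rect c [802.1 -70.5] [56.4 60.3] 88.0 z [0.0927 0.1001 0.1067]
cup 164 rect c [ 681.6 -422.4] [73.5 75.5] 59.0 z [0.0727 0.0826 0.09  ]
pink 496 rect c [ 559.9 -463. ] [61.6 64.8] 34.7 z [0.0439 0.0889 0.0963]
green 439 rect c [596.5 430.9] [65.8 61.8] 51.0 z [0.0358 0.089  0.1183]
yellow 326 rect c [327.3 268.8] [62.7 62.1] 56.8 z [0.0391 0.1013 0.119 ]
```

```bash
cat >> h.py <<'E'
def D(tilt,yaw=0):  # tool down, x to -X, closing along Y; tilt>0: points forward (+X before yaw); deg
    return R.from_euler('z',yaw,degrees=True)*R.from_euler('y',-tilt,degrees=True)*R.from_matrix(np.array([[-1,0,0],[0,1,0],[0,0,-1.]]))
def rows(targets):  # (grip point, rotation)
    o=get_obs(); print('t',round(o['time'],2),'q',np.round(o['q'],2),'grip',np.round(o['position']+R.from_quat(o['tool_rot']).apply([0,0,.164]),4))
    for g,r in targets:
        print(np.round(rel(o['position'],o['tool_rot'],np.array(g)-r.apply([0,0,.164]),r),2).tolist())
E
python3 - <<'E'
from h import *
rows([((.44,-.25,.28),D(0,-60)),((.45,.10,.26),D(20)),((.448,.246,.199),D(30))])
E
```

```text
t 0.1 q [-1.4   0.53  1.43 -0.    1.18 -0.18] grip [ 0.2164 -0.5857  0.2399]
[8.15, -5.94, -0.99, -0.0, -0.0, -1.74]
[10.1, -14.55, -0.22, -0.48, -0.09, -2.75]
[10.71, -18.21, 1.61, -0.72, -0.13, -2.7]
```

Emit:
{"method": "move_arm", "body": {"commands": [[[8.1,-5.9,-1.0,0,0,-1.74],[8.1,-5.9,-1.0,0,0,-1.74],[8.1,-5.9,-1.0,0,0,-1.74],[8.1,-5.9,-1.0,0,0,-1.74],[8.1,-5.9,-1.0,0,0,-1.74],[8.1,-5.9,-1.0,0,0,-1.74],[10.1,-14.5,-0.2,-0.48,-0.09,-2.75],[10.1,-14.5,-0.2,-0.48,-0.09,-2.75],[10.1,-14.5,-0.2,-0.48,-0.09,-2.75],[10.1,-14.5,-0.2,-0.48,-0.09,-2.75],[10.1,-14.5,-0.2,-0.48,-0.09,-2.75],[10.1,-14.5,-0.2,-0.48,-0.09,-2.75]]], "claw": -1}}

```text
time: 1.6
position: [0.3941, 0.0989, 0.4128]
tool_rot: [0.273, 0.954, -0.001, 0.124]
ft_force: [1.1, -0.1, 0.4]
grip_width: 0.087
grip_force: 0.0
```

```bash
python3 - <<'E'
from h import *
rows([((.45,.10,.26),D(20)),((.448,.246,.199),D(30))])
o=get_obs();print(o['position'],R.from_quat(o['tool_rot']).as_matrix())
E
```

```text
t 1.6 q [-0.01  0.19  2.   -0.1   0.72 -0.96] grip [0.4327 0.0876 0.2538]
[0.01, 0.02, -0.04, -0.1, -0.09, -0.54]
[2.91, 2.65, 1.32, -0.15, -0.26, -0.53]
[0.39406438 0.09891784 0.41275247] [[-0.82077876  0.52048276  0.23541437]
 [ 0.52003494  0.85134246 -0.06913526]
 [-0.23640196  0.06567894 -0.96943303]]
```

Emit:
{"method": "move_arm", "body": {"commands": [[[2.9,2.65,1.3,-0.15,-0.26,-0.53],[2.9,2.65,1.3,-0.15,-0.26,-0.53],[2.9,2.65,1.3,-0.15,-0.26,-0.53],[2.9,2.65,1.3,-0.15,-0.26,-0.53],[2.9,2.65,1.3,-0.15,-0.26,-0.53]]]}}

```text
time: 2.22
position: [0.367, 0.2447, 0.3415]
tool_rot: [0.004, 0.966, 0.002, 0.258]
ft_force: [1.3, -0.2, 0.2]
grip_width: 0.0871
grip_force: 0.0
```

```bash
python3 - <<'E'
from h import *
shot('wrist','w1')
rows([((.448,.246,.199),D(30)),((.508,.246,.095),D(30))])
E
```

```text
t 2.27 q [ 0.39  0.37  2.08 -0.76  0.28 -0.48] grip [0.4494 0.2445 0.1998]
[0.04, 0.04, 0.0, 0.0, -0.0, -0.01]
[0.04, 0.04, 3.0, 0.0, -0.0, -0.01]
```

View pics/w1.png

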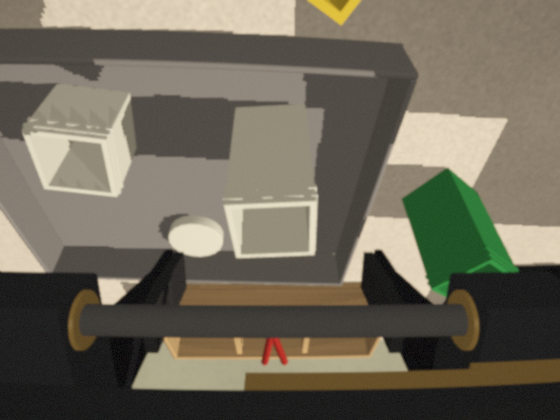

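The jar's mouth is at (270,222), centred between the fingertips (about 180 and 370) and nearly square to them. The approach is good.

Emit:
{"method": "move_arm", "body": {"commands": [[[0.04,0.04,1.5,0,0,0],[0.04,0.04,3.0,0,0,0],[0.04,0.04,3.0,0,0,0],[0.04,0.04,3.0,0,0,0]]]}}

```text
time: 2.78
position: [0.4342, 0.2495, 0.2447]
tool_rot: [0.006, 0.968, -0.001, 0.252]
ft_force: [0.4, 0.9, -0.5]
grip_width: 0.087
grip_force: 0.0
```

Emit:
{"method": "move_arm", "body": {"commands": [[[0,0,0,0,0,0],[0,0,0,0,0,0],[0,0,0,0,0,0],[0,0,0,0,0,0]]], "claw": 0.6, "squeeze": 15}}

```text
time: 3.28
position: [0.4325, 0.2502, 0.247]
tool_rot: [0.005, 0.967, -0.0, 0.253]
ft_force: [-1.9, -2.7, 5.1]
grip_width: 0.061
grip_force: 14.6
```

```bash
python3 - <<'E'
from h import *
import math
g0=np.array([.508,.246,.095]);p=np.array([.538,.246,.005])
T=[((.508,.246,.103),D(30))]
for a in (15,30,45,60):
    T.append((p+[0,0,.008]+R.from_euler('y',a,degrees=True).apply(g0-p),D(30-a)))
rows(T)
E
```

```text
t 3.27 q [ 0.34  0.62  2.01 -1.43  0.17  0.17] grip [0.5129 0.2497 0.1041]
[0.17, -0.11, -0.04, -0.0, -0.01, -0.01]
[-1.48, -0.09, 0.29, -0.0, 0.25, -0.01]
[-2.99, -0.07, 1.03, -0.0, 0.51, -0.01]
[-4.26, -0.06, 2.13, 0.0, 0.77, -0.01]
[-5.2, -0.04, 3.53, 0.0, 1.04, -0.01]
```

Emit:
{"method": "move_arm", "body": {"commands": [[[0.1,-0.1,-0.2,0,0,0],[0.1,-0.1,-0.2,0,0,0],[-0.8,-0.1,0.0,0,0.12,0],[-1.5,-0.1,0.15,0,0.25,0],[-2.3,-0.1,0.5,0,0.38,0],[-3.05,-0.1,0.9,0,0.51,0],[-3.05,-0.1,0.9,0,0.51,0],[-3.05,-0.1,0.9,0,0.51,0]]]}}

```text
time: 4.28
position: [0.56, 0.2454, 0.2751]
tool_rot: [0.005, 1.0, 0.004, 0.001]
ft_force: [-0.6, -1.1, -2.8]
grip_width: 0.0607
grip_force: 14.8
```

```bash
python3 - <<'E'
from h import *
g0=np.array([.508,.246,.099]);p=np.array([.538,.246,.005])
rows([(p+[0,0,.008]+R.from_euler('y',a,degrees=True).apply(g0-p),D(30-a)) for a in (30,45,60)])
print(get_obs()['grip_force'],get_obs()['ft_force'])
E
```

```text
t 4.28 q [ 0.23  0.68  1.58  0.01  0.89 -1.34] grip [0.5604 0.2465 0.1111]
[0.02, 0.02, 0.04, 0.01, 0.0, -0.01]
[-1.64, 0.03, 0.41, 0.01, 0.26, -0.01]
[-3.16, 0.04, 1.19, 0.01, 0.53, -0.01]
14.759422329607332 [-0.61810524 -1.06222985 -2.76420373]
```

Emit:
{"method": "move_arm", "body": {"commands": [[[-0.8,0,0.15,0,0.13,0],[-1.6,0,0.4,0,0.26,0],[-2.4,0,0.75,0,0.4,0],[-3.2,0,1.15,0,0.53,0],[-3.6,0,1.45,0,0.6,0],[-3.6,0,1.45,0,0.6,0],[-3.6,0,1.45,0,0.6,0]]]}}

```text
time: 5.15
position: [0.6999, 0.2439, 0.2161]
tool_rot: [0.004, 0.955, 0.003, -0.295]
ft_force: [-0.2, -0.2, -1.1]
grip_width: 0.0604
grip_force: 14.7
```

Emit:
{"method": "move_arm", "body": {"commands": [[[0,0,0,0,0,0],[0,0,0,0,0,0],[0,0,0,0,0,0],[0,0,0,0,0,0],[0,0,-3.0,0,0,0],[0,0,-3.0,0,0,0],[0,0,-3.0,0,0,0],[-2.0,0,-3.5,0,-0.5,0],[-2.0,0,-3.5,0,-0.5,0],[-2.0,0,-3.5,0,-0.5,0]]], "claw": -1}}

```text
time: 6.4
position: [0.8459, 0.2415, 0.2823]
tool_rot: [0.005, 0.999, 0.001, -0.05]
ft_force: [-1.2, -0.6, -0.1]
grip_width: 0.0871
grip_force: 0.0
```

```bash
python3 - <<'E'
from h import *
o=get_obs();print(o['time'],o['q'],o['position'])
c=shot('scene','s2')
cv2.imwrite('pics/s2c.png',cv2.resize(c['pixels'][100:280,220:440],None,fx=3,fy=3,interpolation=2))
c=shot('top','t2');W=cloud(c)
s=W[190:250,160:235].reshape(-1,3)
s=W[155:262,155:290].reshape(-1,3);s=s[(s[:,2]>.055)&(s[:,2]<.09)&(s[:,1]>.19)&(s[:,1]<.3)]
print(len(s),cv2.minAreaRect((s[:,:2]*1000).astype(np.float32)),np.percentile(s[:,2],[5,50,95]))
E
```

```text
6.4 [ 0.14902543  1.04961577  0.64604757  0.01777906  1.54376123 -1.41261229] [0.84586043 0.24145545 0.2823194 ]
6 ((420.9239501953125, 233.09323120117188), (76.96870422363281, 1.4973170757293701), 85.27498626708984) [0.05505818 0.05551133 0.05785263]
```

View pics/s2c.png

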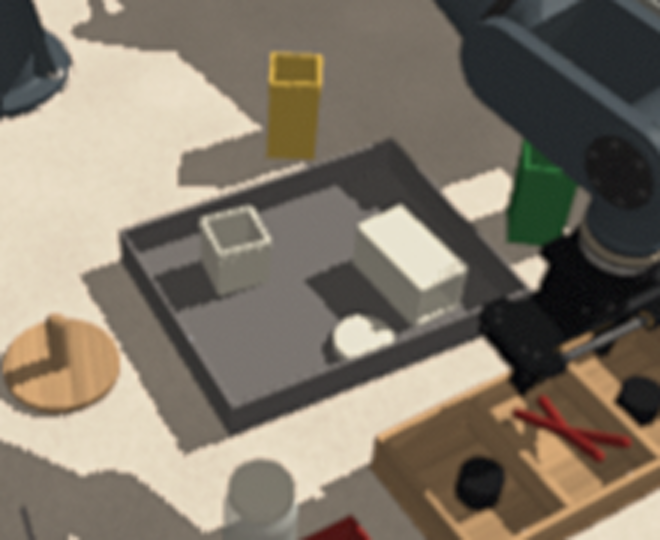

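The tall jar now lies flat at about (410,262) in the crop, with its mouth toward the far wall. The squat jar stands undisturbed at (236,248). Next I'll measure the lying jar and fit the arm kinematics, so I can check reach for the placing pose.

```bash
cat > kin.py <<'E'
from h import *
from scipy.optimize import least_squares
def ry(a): return R.from_euler('y',a)
def rz(a): return R.from_euler('z',a)
def fk(q,p):
    a1,c,h,L2,a3,L3,d6=p
    r=rz(q[0]); x=r.apply([a1,c,h]); r=r*ry(q[1]); x=x+r.apply([0,0,L2]); r=r*ry(q[2]); x=x+r.apply([a3,0,L3])
    r=r*rz(q[3])*ry(q[4]); x=x+r.apply([0,0,d6]); return x,r*rz(q[5]+np.pi/2)
data=[([-1.3955,.5283,1.4338,0,1.1814,-.1785],(.2165,-.58596,.40389)),([.14902543,1.04961577,.64604757,.01777906,1.54376123,-1.41261229],(.84586,.241455,.28232)),
([.23,.68,1.58,.01,.89,-1.34],(.56,.2454,.2751)),([-0.01,0.19,2.00,-0.10,0.72,-0.96],(.394,.0989,.4128)),([.34,.62,2.01,-1.43,.17,.17],(.4325,.2502,.247)),([0.39,0.37,2.08,-0.76,0.28,-0.48],(.367,.2447,.3415))]
s=least_squares(lambda p:np.r_[np.concatenate([(fk(q,p)[0]-np.array(x))*(5 if i<2 else 1) for i,(q,x) in enumerate(data)]),(p-[0,.1,.35,.4,0,.4,.1])*.01],[0,.1,.35,.4,0,.4,.1])
P=s.x
lo=np.array([-3.08,-.75,.22,-1.43,0,-2.85]);hi=np.array([3.08,2.2,2.44,4.57,2.65,2.85])
def ik(x,r,seeds=40,q0=None):
    best=[];rng=np.random.default_rng(0)
    f=lambda q:np.r_[(fk(q,P)[0]-x)*10,(r.inv()*fk(q,P)[1]).as_rotvec()]
    for k in range(seeds):
        q=rng.uniform(lo,hi) if q0 is None or k else np.clip(q0,lo+1e-3,hi-1e-3)
        t=least_squares(f,q,bounds=(lo,hi))
        if t.cost<1e-5 and not any(np.allclose(t.x,b,atol=.02) for b in best): best.append(t.x)
    return best
E
python3 - <<'E'
from kin import *
print(np.round(P,3),np.round(s.fun,4))
o=get_obs();x,r=fk(o['q'],P);print((r.inv()*R.from_quat(o['tool_rot'])).as_rotvec())
W=cloud(np.load('pics/s2.npz')).reshape(-1,3)
b=W[(W[:,0]>.43)&(W[:,0]<.685)&(W[:,1]>.19)&(W[:,1]<.33)]
t=b[(b[:,2]>.057)&(b[:,2]<.08)]
print(len(t),cv2.minAreaRect((t[:,:2]*1000).astype(np.float32)),np.percentile(t[:,2],[5,50,95]),np.percentile(t[:,0],[1,50,99]),np.percentile(t[:,1],[1,50,99]))
# place candidates: mouth down, dip angle d below horizontal, heading psi
seat=np.array([.515,-.139,.012])
for hgrip in (.04,):
  for dip in (20,30,40):
    for psi in (-90,-70,-45,-20,0):
      ps=np.radians(psi);d=np.radians(dip)
      z=np.array([np.cos(ps)*np.cos(d),np.sin(ps)*np.cos(d),-np.sin(d)]); 
      y=np.cross([0,0,1],z);y/=np.linalg.norm(y)
      y=y; xx=np.cross(y,z)   # check: up component should be +
      if xx[2]<0: y=-y; xx=-xx
      rot=R.from_matrix(np.array([xx,y,z]).T)
      g=seat+[0,0,.115-hgrip]
      S=ik(g-rot.apply([0,0,.164]),rot,12)
      print(dip,psi,[np.round(q,2).tolist() for q in S][:3])
E
```

```text
[0.002 0.111 0.271 0.588 0.113 0.39  0.121] [ 0.0002 -0.0012  0.0012 -0.0006 -0.0003 -0.0005 -0.002   0.0002 -0.0035
 -0.0003  0.0002 -0.0007  0.0007 -0.0008  0.0014 -0.0013  0.0007 -0.0002
  0.      0.0001 -0.0008  0.0019  0.0011 -0.0001  0.0002]
[-1.97812686e-16  1.53870311e-16 -1.64744520e-16]
522 ((598.8262939453125, 243.18092346191406), (118.58158874511719, 67.54911804199219), 2.6367411613464355) [0.06075236 0.06598705 0.06908755] [0.54094237 0.60184353 0.65585439] [0.21230048 0.24133386 0.27390659]
20 -90 [[0.03, 1.0, 1.8, -1.42, 1.25, -1.93]]
20 -70 [[0.0, 1.01, 2.04, 4.4, 1.19, -1.67]]
20 -45 [[-0.19, 1.12, 2.31, 3.7, 1.47, -1.41]]
20 -20 []
20 0 [[-0.91, 1.24, 2.44, 2.3, 1.57, -1.99]]
30 -90 [[-0.01, 0.91, 1.83, -1.35, 1.09, -2.03]]
30 -70 [[-0.04, 0.91, 2.05, 4.43, 0.98, -1.78]]
30 -45 [[-0.23, 0.97, 2.3, 3.67, 1.16, -1.49]]
30 -20 []
30 0 [[-0.85, 1.05, 2.41, 2.39, 1.27, -1.82]]
40 -90 [[-0.06, 0.83, 1.85, -1.26, 0.93, -2.17]]
40 -70 [[-0.1, 0.81, 2.04, 4.52, 0.78, -1.95]]
40 -45 [[-0.27, 0.84, 2.26, 3.68, 0.83, -1.6]]
40 -20 [[-0.56, 0.88, 2.38, 2.95, 0.99, -1.6]]
40 0 [[-0.78, 0.87, 2.35, 2.4, 0.93, -1.64]]
```

```bash
cat >> kin.py <<'E'
seat=np.array([.515,-.139,.012])
def place(dip,psi,case=1):
    ps=np.radians(psi);d=np.radians(dip)
    z=np.array([np.cos(ps)*np.cos(d),np.sin(ps)*np.cos(d),-np.sin(d)])
    y=np.cross([0,0,1],z);y/=np.linalg.norm(y); xx=np.cross(y,z)
    if xx[2]*case<0: y=-y; xx=-xx
    return R.from_matrix(np.array([xx,y,z]).T)
def tcp(g,r): return np.array(g)-r.apply([0,0,.164])
E
python3 - <<'E'
from kin import *
for a in (0,15,25,35,45):
  print('pick',a,[np.round(q,2).tolist() for q in ik(tcp((.583,.243,.036),D(a,2)),D(a,2),12)], 'A',[np.round(q,2).tolist() for q in ik(tcp((.583,.243,.036),D(a,2)*R.from_euler('z',np.pi)),D(a,2)*R.from_euler('z',np.pi),12)])
for dip in (10,25,35):
  for psi in (-130,-110,-95,20,40,60):
   for case in (1,-1):
    print(dip,psi,case,[np.round(q,2).tolist() for q in ik(tcp(seat+[0,0,.075],place(dip,psi,case)),place(dip,psi,case),10)])
E
```

```text
pick 0 [[0.22, 0.81, 1.55, 0.0, 0.78, -1.39]] A [[0.22, 0.81, 1.55, -0.0, 0.78, 1.75]]
pick 15 [[0.24, 0.77, 1.73, -0.14, 0.38, -1.24]] A [[0.24, 0.77, 1.73, -0.14, 0.38, 1.9]]
pick 25 [[0.26, 0.78, 1.85, -0.82, 0.13, -0.55]] A [[0.26, 0.78, 1.85, -0.82, 0.13, 2.59]]
pick 35 [[0.28, 0.82, 1.95, 3.72, 0.26, 1.21]] A [[0.28, 0.82, 1.95, 3.72, 0.26, -1.93]]
pick 45 [[0.3, 0.89, 2.03, 3.5, 0.57, 1.46]] A [[0.3, 0.89, 2.03, 3.5, 0.57, -1.68]]
10 -130 1 [[-0.05, 1.15, 1.33, -0.94, 1.81, -2.1]]
10 -130 -1 [[-0.05, 1.15, 1.33, -0.94, 1.81, 1.04]]
10 -110 1 [[0.02, 1.11, 1.54, -1.16, 1.59, -2.03]]
10 -110 -1 [[0.02, 1.11, 1.54, -1.16, 1.59, 1.11]]
10 -95 1 [[0.05, 1.09, 1.71, -1.38, 1.45, -1.91]]
10 -95 -1 [[0.05, 1.09, 1.71, -1.38, 1.45, 1.23]]
10 20 1 [[-1.08, 1.22, 2.24, 1.76, 1.45, -1.89]]
10 20 -1 [[-1.08, 1.22, 2.24, 1.76, 1.45, 1.26]]
10 40 1 [[-1.07, 1.12, 2.01, 1.37, 1.4, -1.55]]
10 40 -1 [[-1.07, 1.12, 2.01, 1.37, 1.4, 1.59]]
10 60 1 [[-1.0, 1.09, 1.77, 1.06, 1.53, -1.32]]
10 60 -1 [[-1.0, 1.09, 1.77, 1.06, 1.53, 1.82]]
25 -130 1 [[-0.08, 1.03, 1.4, -0.83, 1.6, -2.13]]
25 -130 -1 [[
[... 432 characters left out ...]
]]
25 60 1 [[-0.97, 0.95, 1.82, 1.01, 1.32, -1.22]]
25 60 -1 [[-0.97, 0.95, 1.82, 1.01, 1.32, 1.92]]
35 -130 1 [[-0.11, 0.95, 1.46, -0.75, 1.45, -2.17]]
35 -130 -1 [[-0.11, 0.95, 1.46, -0.75, 1.45, 0.97]]
35 -110 1 [[-0.05, 0.9, 1.64, -0.98, 1.23, -2.18]]
35 -110 -1 [[-0.05, 0.9, 1.64, -0.98, 1.23, 0.96]]
35 -95 1 [[-0.03, 0.87, 1.79, -1.21, 1.06, -2.13]]
35 -95 -1 [[-0.03, 0.87, 1.79, -1.21, 1.06, 1.01]]
35 20 1 [[-0.94, 0.89, 2.24, 1.84, 0.96, -1.55]]
35 20 -1 [[-0.94, 0.89, 2.24, 1.84, 0.96, 1.59]]
35 40 1 [[-0.96, 0.86, 2.04, 1.32, 1.0, -1.28]]
35 40 -1 [[-0.96, 0.86, 2.04, 1.32, 1.0, 1.86]]
35 60 1 [[-0.92, 0.87, 1.84, 0.96, 1.18, -1.13]]
35 60 -1 [[-0.92, 0.87, 1.84, 0.96, 1.18, 2.01]]
```

```bash
python3 - <<'E'
from kin import *
r=D(15,2.6); g=np.array([.583,.243,.036]); ax=r.apply([0,0,1])
rows([(g-ax*.13,r),(g,r)])
print(np.round(ik(tcp(g-ax*.13,r),r,8),2))
E
```

```text
t 6.5 q [ 0.15  1.05  0.65  0.02  1.55 -1.41] grip [0.8278 0.2428 0.1221]
[8.48, -0.15, -0.0, -0.0, -0.36, -0.06]
[7.33, -0.11, 3.04, -0.0, -0.36, -0.06]
[[ 0.25  0.53  1.75 -0.09  0.6  -1.29]]
```

Emit:
{"method": "move_arm", "body": {"commands": [[[8.5,-0.15,0,0,-0.36,-0.06],[8.5,-0.15,0,0,-0.36,-0.06],[8.5,-0.15,0,0,-0.36,-0.06],[8.5,-0.15,0,0,-0.36,-0.06],[8.5,-0.15,0,0,-0.36,-0.06],[8.5,-0.15,0,0,-0.36,-0.06],[8.5,-0.15,0,0,-0.36,-0.06],[8.5,-0.15,0,0,-0.36,-0.06]]]}}

```text
time: 7.5
position: [0.5079, 0.2397, 0.321]
tool_rot: [-0.025, 0.991, 0.002, 0.131]
ft_force: [0.1, 0.1, 0.5]
grip_width: 0.0869
grip_force: 0.0
```

```bash
python3 - <<'E'
from kin import *
shot('wrist','w3')
r=D(15,2.6); g=np.array([.583,.243,.036])
rows([(g,r)])
W=cloud(np.load('pics/w3.npz')).reshape(-1,3)
t=W[(W[:,0]>.45)&(W[:,0]<.685)&(W[:,1]>.2)&(W[:,1]<.3)&(W[:,2]>.055)&(W[:,2]<.08)]
print(len(t),cv2.minAreaRect((t[:,:2]*1000).astype(np.float32)),np.median(t[:,2]))
E
```

```text
t 7.55 q [ 0.25  0.53  1.75 -0.09  0.61 -1.3 ] grip [0.5513 0.2415 0.1626]
[0.05, 0.0, 3.26, -0.0, 0.0, 0.0]
10843 ((599.633056640625, 244.71878051757812), (116.47283935546875, 62.26831817626953), 1.5073939561843872) 0.06534515920804614
```

View pics/w3.png

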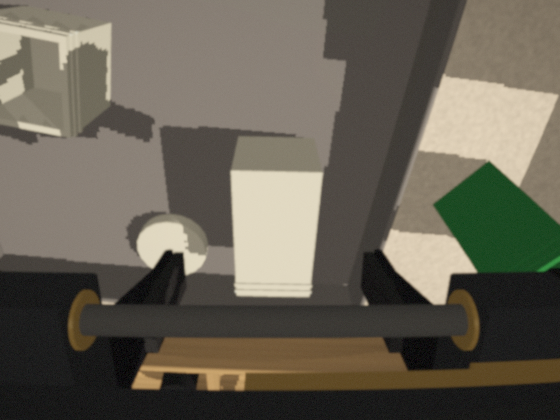

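The jar lies between the fingers, base end at (278,155) and rim at (273,288). The cloud puts its centre at (0.600, 0.245). Now I'll descend and grip.

Emit:
{"method": "move_arm", "body": {"commands": [[[0.05,0.03,1.5,0,0,-0.02],[0.05,0.03,2.8,0,0,-0.02],[0.05,0.03,3.2,0,0,-0.02],[0.05,0.03,3.2,0,0,-0.02],[0.05,0.03,3.2,0,0,-0.02]]]}}

```text
time: 8.18
position: [0.5389, 0.242, 0.1978]
tool_rot: [-0.034, 0.991, 0.001, 0.131]
ft_force: [-0.2, 0.3, -0.5]
grip_width: 0.0867
grip_force: 0.0
```

Emit:
{"method": "move_arm", "body": {"commands": [[[0,0,0,0,0,0],[0,0,0,0,0,0],[0,0,0,0,0,0],[0,0,0,0,0,0],[0,0,0,0,0,0]]], "claw": 0.7, "squeeze": 35}}

```text
time: 8.8
position: [0.5383, 0.242, 0.1968]
tool_rot: [-0.035, 0.991, 0.001, 0.13]
ft_force: [-1.3, 1.0, 5.7]
grip_width: 0.0603
grip_force: 34.7
```

```bash
python3 - <<'E'
from kin import *
o=get_obs(); r0=R.from_quat(o['tool_rot']); g=o['position']+r0.apply([0,0,.164]); print(g, o['grip_width'],o['grip_force'],o['ft_force'])
# grip station from base along jar axis, and true tilt (jar lies horizontal)
xt=r0.as_matrix(); tilt=np.degrees(np.arcsin(xt[0,2])); print('tilt',tilt)
up=(g+[0,0,.22],r0)
rp=place(tilt,-110,1)
tgt=(seat+[0,0,.23],rp)
rows([up,tgt])
rv=(r0.inv()*rp).as_rotvec();print(np.degrees(np.linalg.norm(rv)))
q=o['q']
for f in np.linspace(0,1,9):
    gg=(1-f)*up[0]+f*tgt[0]; rr=r0*R.from_rotvec(rv*f); S=ik(tcp(gg,rr),rr,1,q0=q); q=S[0] if S else q
    print(round(f,2),np.round(q,2) if S else None, 'toolz',np.round(rr.as_matrix()[:,2],2))
E
```

```text
[0.58063139 0.24379768 0.03838834] 0.060307135137093515 34.65594189300646 [-1.31611018  0.98523068  5.67783838]
tilt 14.964847114654738
t 8.8 q [ 0.24  0.77  1.74 -0.14  0.39 -1.28] grip [0.5806 0.2438 0.0384]
[-1.42, -0.04, -5.31, 0.0, 0.0, 0.0]
[-0.91, -5.86, -1.98, 0.63, 1.37, -1.1]
107.10022425936305
0.0 [ 0.24  0.43  1.59 -0.07  0.87 -1.36] toolz [ 0.26  0.01 -0.97]
0.12 [ 0.2   0.46  1.52 -0.12  1.08 -1.52] toolz [ 0.1  -0.09 -0.99]
0.25 [ 0.16  0.5   1.46 -0.21  1.27 -1.66] toolz [-0.05 -0.21 -0.98]
0.38 [ 0.14  0.55  1.41 -0.32  1.41 -1.79] toolz [-0.17 -0.34 -0.93]
0.5 [ 0.12  0.6   1.4  -0.45  1.52 -1.92] toolz [-0.27 -0.47 -0.84]
0.62 [ 0.1   0.66  1.4  -0.6   1.59 -2.04] toolz [-0.34 -0.6  -0.72]
0.75 [ 0.08  0.71  1.44 -0.76  1.62 -2.14] toolz [-0.37 -0.72 -0.58]
0.88 [ 0.05  0.76  1.5  -0.94  1.62 -2.22] toolz [-0.37 -0.83 -0.42]
1.0 [ 0.01  0.81  1.58 -1.13  1.62 -2.27] toolz [-0.33 -0.91 -0.26]
```

Emit:
{"method": "move_arm", "body": {"commands": [[[-0.35,0,-1.3,0,0,0],[-0.7,0,-2.6,0,0,0],[-1.05,0,-3.9,0,0,0],[-1.4,0,-5.3,0,0,0],[-1.4,0,-5.3,0,0,0],[-1.4,0,-5.3,0,0,0]]]}}

```text
time: 9.55
position: [0.5368, 0.2431, 0.4143]
tool_rot: [-0.035, 0.991, 0.001, 0.128]
ft_force: [0.3, 0.6, -2.5]
grip_width: 0.0598
grip_force: 34.6
```

```bash
python3 - <<'E'
from kin import *
o=get_obs();print(o['grip_width'],o['grip_force'])
rows([(seat+[0,0,.23],place(15,-110,1))])
E
```

```text
0.059831805444919936 34.620824863950475
t 9.55 q [ 0.25  0.43  1.59 -0.07  0.87 -1.36] grip [0.5785 0.2448 0.2557]
[0.44, -5.85, 3.29, 0.63, 1.37, -1.1]
```

```bash
python3 - <<'E'
from kin import *
o=get_obs(); r0=R.from_quat(o['tool_rot']); g=o['position']+r0.apply([0,0,.164]); rp=place(15,-110,1)
rv=(r0.inv()*rp).as_rotvec(); t=seat+[0,0,.24]
rows([((1-f)*g+f*t,r0*R.from_rotvec(rv*f)) for f in np.arange(1,12)/11])
E
```

```text
t 9.55 q [ 0.25  0.43  1.59 -0.07  0.87 -1.36] grip [0.5785 0.2448 0.2557]
[-0.3, -0.6, 0.0, 0.06, 0.12, -0.1]
[-0.55, -1.16, 0.08, 0.11, 0.25, -0.2]
[-0.76, -1.68, 0.23, 0.17, 0.37, -0.3]
[-0.91, -2.18, 0.44, 0.23, 0.5, -0.4]
[-0.98, -2.66, 0.72, 0.29, 0.62, -0.5]
[-0.97, -3.14, 1.05, 0.34, 0.75, -0.6]
[-0.88, -3.63, 1.41, 0.4, 0.87, -0.7]
[-0.69, -4.13, 1.81, 0.46, 1.0, -0.8]
[-0.42, -4.67, 2.22, 0.51, 1.12, -0.9]
[-0.06, -5.24, 2.64, 0.57, 1.25, -1.0]
[0.38, -5.85, 3.04, 0.63, 1.37, -1.1]
```

Emit:
{"method": "move_arm", "body": {"commands": [[[-0.3,-0.6,0,0.06,0.12,-0.1],[-0.55,-1.16,0.1,0.11,0.25,-0.2],[-0.76,-1.68,0.23,0.17,0.37,-0.3],[-0.9,-2.2,0.44,0.23,0.5,-0.4],[-1.0,-2.65,0.7,0.29,0.62,-0.5],[-0.97,-3.15,1.05,0.34,0.75,-0.6],[-0.9,-3.6,1.4,0.4,0.87,-0.7],[-0.7,-4.1,1.8,0.46,1.0,-0.8],[-0.4,-4.7,2.2,0.51,1.12,-0.9],[-0.05,-5.25,2.65,0.57,1.25,-1.0],[0.4,-5.85,3.05,0.63,1.37,-1.1],[0.4,-5.85,3.05,0.63,1.37,-1.1]]]}}

```text
time: 11.05
position: [0.5678, 0.0091, 0.2902]
tool_rot: [-0.457, 0.648, -0.346, -0.501]
ft_force: [-0.0, -0.5, -2.4]
grip_width: 0.0605
grip_force: 34.6
```

```bash
python3 - <<'E'
from kin import *
o=get_obs();print(o['grip_width'],o['grip_force'],np.round(R.from_quat(o['tool_rot']).as_matrix(),3))
c=shot('scene','s4')
cv2.imwrite('pics/s4c.png',cv2.resize(c['pixels'][80:300,130:410],None,fx=2.5,fy=2.5,interpolation=2))
t=shot('top','t4')
W=cloud(c).reshape(-1,3)
b=W[(abs(W[:,0]-.515)<.08)&(abs(W[:,1]+.139)<.08)]
for z0 in (.18,.2,.22,.24,.26,.28): 
    s=b[abs(b[:,2]-z0)<.01]; print(z0,len(s),np.round(s.min(0),3) if len(s) else '',np.round(s.max(0),3) if len(s) else '')
W=cloud(t).reshape(-1,3); s=W[(abs(W[:,0]-.515)<.08)&(abs(W[:,1]+.139)<.08)&(W[:,2]>.27)&(W[:,2]<.31)]
print(len(s),cv2.minAreaRect((s[:,:2]*1000).astype(np.float32)),np.percentile(s[:,2],[5,50,95]))
rows([(seat+[0,0,.076+h],place(15,-110,1)) for h in (.08,.02,0)])
E
```

```text
0.06054352516508092 34.620464265963165 [[-0.081 -0.94  -0.333]
 [-0.246  0.342 -0.907]
 [ 0.966  0.008 -0.259]]
0.18 92 [ 0.527 -0.182  0.172] [ 0.553 -0.115  0.19 ]
0.2 118 [ 0.529 -0.181  0.19 ] [ 0.553 -0.125  0.21 ]
0.22 112 [ 0.528 -0.181  0.21 ] [ 0.552 -0.125  0.23 ]
0.24 109 [ 0.487 -0.181  0.23 ] [ 0.592 -0.06   0.25 ]
0.26 312 [ 0.481 -0.181  0.25 ] [ 0.595 -0.059  0.27 ]
0.28 550 [ 0.451 -0.181  0.27 ] [ 0.594 -0.06   0.29 ]
1067 ((521.3760375976562, -119.0283203125), (120.00843811035156, 147.17041015625), 89.9715805053711) [0.27784226 0.29157509 0.30450452]
t 11.15 q [ 0.02  0.8   1.57 -1.13  1.63 -2.28] grip [ 0.5155 -0.1387  0.2504]
[-2.0, 0.01, 0.55, -0.0, 0.0, 0.0]
[-3.44, 0.01, 0.94, -0.0, 0.0, 0.0]
[-3.93, 0.0, 1.07, -0.0, 0.0, 0.0]
```

View pics/s4c.png

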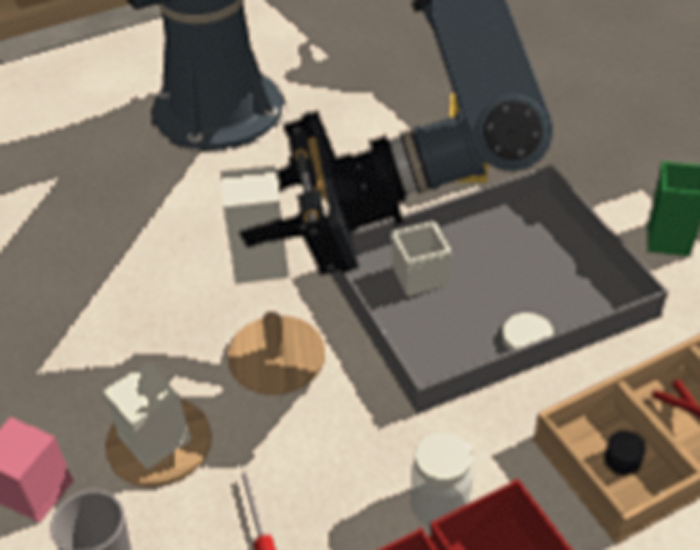

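The jar is inverted in the gripper, at about (255,225) in the crop. The depth edges put its axis at (0.515, -0.142), 3 mm from the peg axis. Lowering now.

Emit:
{"method": "move_arm", "body": {"commands": [[[-0.7,0,0.19,0,0,0],[-1.4,0,0.38,0,0,0],[-2.0,0,0.55,0,0,0],[-2.5,0,0.68,0,0,0],[-3.0,0,0.82,0,0,0],[-3.4,0,0.93,0,0,0],[-3.4,0,0.93,0,0,0],[-3.4,0,0.93,0,0,0]]]}}

```text
time: 12.15
position: [0.5702, 0.0095, 0.1546]
tool_rot: [-0.455, 0.65, -0.35, -0.497]
ft_force: [-0.5, -0.6, -3.1]
grip_width: 0.0602
grip_force: 34.6
```

```bash
python3 - <<'E'
from kin import *
o=get_obs();print(o['ft_force'])
c=shot('scene','s5');W=cloud(c).reshape(-1,3)
b=W[(abs(W[:,0]-.54)<.02)&(W[:,1]>-.19)&(W[:,1]<-.11)&(W[:,2]>.005)]
for z0 in np.arange(.01,.1,.006): 
    s=b[abs(b[:,2]-z0)<.003]; print(round(z0,3),len(s),np.round(s.min(0),3) if len(s) else '',np.round(s.max(0),3) if len(s) else '')
rows([(seat+[0,0,.076],place(15,-110,1))])
E
```

```text
[-0.46942268 -0.64473732 -3.05325382]
0.01 133 [ 0.522 -0.189  0.008] [ 0.56  -0.111  0.013]
0.016 92 [ 0.52  -0.19   0.013] [ 0.56  -0.11   0.018]
0.022 0  
0.028 0  
0.034 3 [ 0.533 -0.172  0.033] [ 0.549 -0.132  0.036]
0.04 16 [ 0.535 -0.18   0.039] [ 0.553 -0.13   0.043]
0.046 29 [ 0.532 -0.182  0.043] [ 0.558 -0.128  0.049]
0.052 24 [ 0.532 -0.18   0.05 ] [ 0.555 -0.116  0.055]
0.058 34 [ 0.533 -0.18   0.055] [ 0.556 -0.126  0.061]
0.064 27 [ 0.534 -0.18   0.061] [ 0.554 -0.126  0.067]
0.07 27 [ 0.533 -0.179  0.067] [ 0.555 -0.126  0.072]
0.076 24 [ 0.532 -0.181  0.073] [ 0.554 -0.128  0.079]
0.082 33 [ 0.53  -0.18   0.079] [ 0.554 -0.125  0.085]
0.088 23 [ 0.535 -0.177  0.085] [ 0.553 -0.126  0.091]
0.094 14 [ 0.533 -0.179  0.091] [ 0.548 -0.137  0.097]
0.1 13 [ 0.529 -0.18   0.097] [ 0.55  -0.157  0.103]
t 12.2 q [ 0.02  1.02  1.56 -1.13  1.53 -2.08] grip [ 0.5164 -0.1394  0.1122]
[-0.59, 0.03, 0.16, -0.0, 0.0, -0.0]
```

Emit:
{"method": "move_arm", "body": {"commands": [[[-0.25,0.03,0.07,0,0,0],[-0.5,0.03,0.13,0,0,0],[-0.55,0.03,0.15,0,0,0],[-0.58,0.03,0.16,0,0,0],[-0.62,0.03,0.17,0,0,0],[-0.62,0.03,0.17,0,0,0]]]}}

```text
time: 12.95
position: [0.5692, 0.0103, 0.1308]
tool_rot: [-0.454, 0.649, -0.352, -0.499]
ft_force: [1.2, 4.3, 9.6]
grip_width: 0.0599
grip_force: 34.5
```

```bash
python3 - <<'E'
from kin import *
o=get_obs();print(o['ft_force'],o['moment']);rows([])
E
```

```text
[1.24710486 4.28773003 9.57456194] [-0.21126273  0.43499205 -0.17519402]
t 12.95 q [ 0.02  1.07  1.55 -1.13  1.52 -2.05] grip [ 0.5154 -0.1389  0.0891]
```

Contact shows up as about 12 N upward. I'll press slightly further, then check that the rim is flat before letting go.

Emit:
{"method": "move_arm", "body": {"commands": [[[-0.04,0,0.01,0,0,0],[-0.04,0,0.01,0,0,0],[-0.04,0,0.01,0,0,0]]]}}

```text
time: 13.32
position: [0.5696, 0.0103, 0.13]
tool_rot: [-0.453, 0.649, -0.353, -0.499]
ft_force: [2.2, 5.0, 12.9]
grip_width: 0.0597
grip_force: 34.7
```

```bash
python3 - <<'E'
from kin import *
o=get_obs();print(o['ft_force'],o['moment']);rows([])
c=shot('scene','s6');print(c['pixels'].shape)
cv2.imwrite('pics/s6c.png',cv2.resize(c['pixels'][150:270,190:330],None,fx=5,fy=5,interpolation=2))
E
```

```text
[ 2.24972008  4.9818115  12.85274579] [-0.51737857  0.57660784 -0.15205279]
t 13.32 q [ 0.02  1.07  1.55 -1.13  1.52 -2.05] grip [ 0.516  -0.139   0.0886]
(420, 560, 3)
```

View pics/s6c.png

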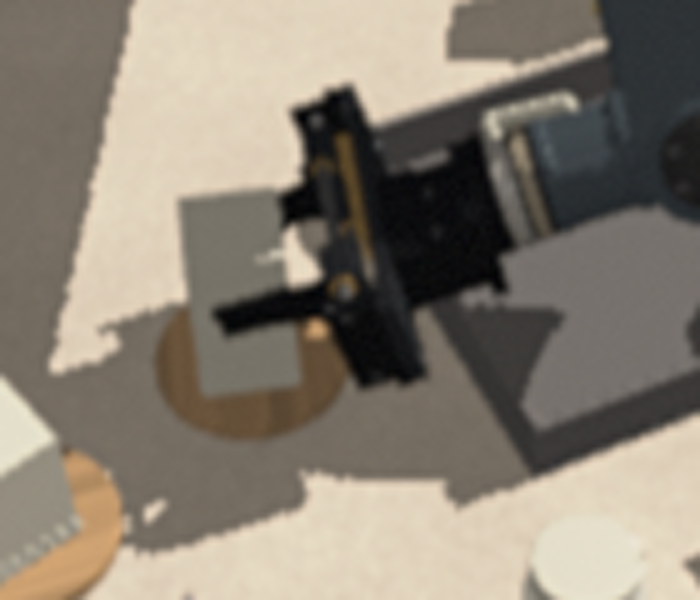

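The jar stands on the free disc with its rim at about (250,390) in the crop, and it looks flat and centred. Releasing, then backing straight off.

Emit:
{"method": "move_arm", "body": {"commands": [[[0.03,0,0,0,0,0],[0.03,0,0,0,0,0],[0.03,0,0,0,0,0],[0.03,0,0,0,0,0],[0.03,0,0,0,0,0]]], "claw": -1}}

```text
time: 14.0
position: [0.5686, 0.0095, 0.1277]
tool_rot: [-0.455, 0.65, -0.35, -0.497]
ft_force: [-0.1, -0.6, -0.6]
grip_width: 0.0866
grip_force: 0.0
```

Emit:
{"method": "move_arm", "body": {"commands": [[[0,0,-0.6,0,0,0],[0,0,-1.4,0,0,0],[0,0,-2.2,0,0,0],[0.5,0,-2.8,0,0,0],[1.5,0,-3.0,0,0,0],[2.5,0,-3.0,0,0,0],[3.0,0,-3.0,0,0,0],[3.0,0,-3.0,0,0,0]]]}}

```text
time: 15.0
position: [0.5974, 0.0898, 0.2765]
tool_rot: [-0.455, 0.651, -0.351, -0.496]
ft_force: [0.3, 0.6, -0.2]
grip_width: 0.0869
grip_force: 0.0
```

```bash
python3 - <<'E'
from kin import *
rows([]); print(get_obs()['ft_force'])
c=shot('scene','s7')
cv2.imwrite('pics/s7c.png',cv2.resize(c['pixels'][130:310,130:370],None,fx=3,fy=3,interpolation=2))
W=cloud(c).reshape(-1,3); s=W[(abs(W[:,0]-.515)<.05)&(abs(W[:,1]+.139)<.05)&(W[:,2]>.12)&(W[:,2]<.14)]
print(len(s),cv2.minAreaRect((s[:,:2]*1000).astype(np.float32)),np.percentile(s[:,2],[5,50,95]))
A=np.c_[s[:,:2],np.ones(len(s))]; print(np.linalg.lstsq(A,s[:,2],rcond=None)[0])
E
```

```text
t 15.0 q [ 0.14  0.86  1.45 -1.04  1.73 -2.29] grip [ 0.5437 -0.0591  0.2335]
[ 0.26931519  0.59942468 -0.21859359]
336 ((517.2825317382812, -143.29835510253906), (59.61524963378906, 66.83052062988281), 70.10136413574219) [0.12282933 0.12756988 0.13032257]
[-0.03336307 -0.00047433  0.14460716]
```

View pics/s7c.png

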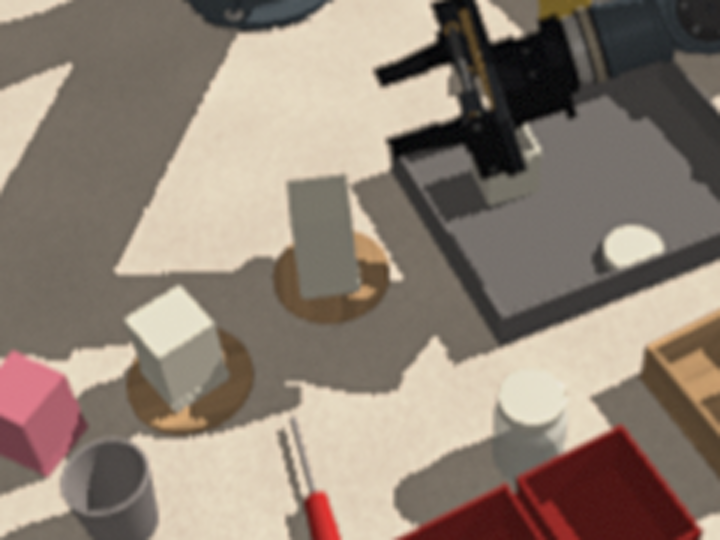

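The tall jar stands upside down over the free peg at about (325,240) in the crop. Its top is at z = 0.127 (0.012 + 0.115), so it is fully seated, and its centre is about 5 mm from the peg axis. The other things look undisturbed, and the gripper is clear.

```bash
python3 -c "
from rig import *
print(hand_in())"
```

```text
the job is handed in; nothing more can be done
None
```

The tall jar is upside down over the free peg, fully seated and released, about 5 mm off the peg axis. The other objects look undisturbed, and the job was handed in at about 15 s of the 54 s allowed; no verdict came back.

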